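Tip the standing carton into the taped outline

TASK

Lay the carton down ready for its label: push the standing cardboard carton over with your fingertips, pushing near its top, so that it lies flat on its broad side wholly inside the larger of the two tape outlines on the worktop. Push it only: do not pick it up. Leave the jar, the ring cutter and the bowl where they are.

Things in the scene. Friction and masses are not known exactly. Their poses are not given: they have to be found in the camera images.
- carton: Plain cardboard carton, 100 mm wide (its x), 44 mm thick (its y), 150 mm tall (its z), 0.2 to 0.35 kg, upright on its end between the outlines, broad sides (+y, -y) roughly facing them; its foot may cover tape. Origin: centre of its underside. Pushed near the top it tips about its bottom edge with hardly any sliding, takes under 2 N, and falls by itself beyond a lean of 0.29 rad
- carton_mid (a point): Centre of the carton, 75 mm above its origin along its z
- corner_a (a point): Corner point of the carton, at the foot end, x = -50, z = 0 mm in the carton's axes, halfway through its 44 mm thickness (no part of its own to see; it turns with the carton)
- corner_b (a point): Corner point of the carton, at the foot end, x = +50, z = 0 mm in the carton's axes, halfway through its 44 mm thickness (no part of its own to see; it turns with the carton)
- corner_c (a point): Corner point of the carton, at the top end, x = -50, z = 150 mm in the carton's axes, halfway through its 44 mm thickness (no part of its own to see; it turns with the carton)
- corner_d (a point): Corner point of the carton, at the top end, x = +50, z = 150 mm in the carton's axes, halfway through its 44 mm thickness (no part of its own to see; it turns with the carton)
- big_outline: The larger outline: a rectangle of flat grey tape, 12 mm wide, on the white worktop (no height; things slide over it). Inner opening 150 mm along its x, 200 mm along its y. Origin: its centre. It lies left or right of the carton, its y line pointing roughly at the carton, centres 85 to 110 mm apart: tipped straight towards it, the carton lands inside
- small_outline: The smaller outline, the same tape, a square with an inner opening of 90 x 90 mm, on the other side of the carton; the jar's place. Origin: its centre, on the worktop
- jar: Small amber glass jar with a red cap, 50 mm across, 70 mm tall, standing in the small outline, 40 to 60 mm from the carton's face. Origin: centre of its underside. To be left alone
- cutter: Steel ring cutter, 64 mm across, 32 mm tall, lying on the worktop on the robot's side of the work. Origin: centre of its underside. To be left alone
- bowl: Small steel bowl, 100 mm across, 45 mm tall, on the far side of the work. Origin: centre of its underside. To be left alone
Not all that is in view belongs to the job. Several things have the shape of the carton; the one meant has the colours described above.

How it is judged:
By the outcome, as a careful person would: the job done as asked, in the order asked, and still so for the second after the job is handed in, with the robot touching nothing.
It also fails if it takes over 29 s, if anything falls off the work surface, if the arm or the gripper's body presses on something with over 40 N, if the wrist force passes 120 N, or if a joint passes its speed limit or range.

ROBOT

A 6-joint arm with a two-finger parallel gripper is mounted at the origin on the work surface. World frame = base frame: x ahead of the robot, y to its left, z up, the work surface at z = 0. Lengths are in m, angles in rad, forces in N, time in s.
With the tool pointing down it reaches from about 0.325 to 0.85 m from the base axis. Payload 15.5 kg.
Tool frame: the origin (TCP) lies at the very end of the fingers, on their centre line; the grasp point (between the pads) lies hold_point_z behind it (hold_point_z is the distance from the TCP to the grasp point, in m); z points along the fingers, y is the direction in which the jaws open and shut (so a half turn about z gives the same grasp; the last joint's range is limited). The gripper opens to 91 mm and grips with 3 to 60 N. Pads are 32 mm wide; open, the fingers measure 118 mm over their backs; the gripper's body (76 mm by 178 mm) begins 60 mm behind the grasp point.
Start: joints at [-1.26, 0.494, 1.345, -0, 1.302, -0.096], TCP at [0.247, -0.574, 0.189] pointing down, gripper open.
Joint ranges: [-2.91, 2.91], [-0.82, 2.16], [0.22, 2.67], [-1.22, 4.37], [0.12, 2.79], [-3.08, 3.08]. Speed limits (rad/s): [1.89, 1.89, 2.57, 3.01, 3.01, 3.01].

INTERFACE

Orientations are given as a unit quaternion [w, x, y, z].
In Python, from workcell import * gives the robot as it stands.
- The arm moves only by the tool apply_moves, never from a script. Its argument "increments" is a list of rows, each a list of 5 numbers: the gripper command: -1 is shut, 1 is fully open, values between are in proportion, then the shift along the tool's x, y, z in units of 40 mm (1.0 is 40 mm), then the turn about the tool's z in units of 6 degrees (1.0 is 6 degrees). In form: [[fingers, dx, dy, dz, roll], ...]. A call has 1 to 8 rows; each row is the pose to reach, as a shift and turn from the pose commanded when the call began, along the tool's axes at that moment; what a row does not reach only later rows make up. A row lasts 1/10 s, in which the tool goes at most 50 mm and 8.59 degrees, less where a joint would pass 70% of its speed; a pose out of reach is approached as far as the arm can. A call with a gripper value outside its range is refused whole. The fingers move at their own pace and stop on an object; "squeeze" is the grip in N (left out, the last holds). Time passes only in rows, so rows that repeat a pose let the fingers close. It gives the time, the measured TCP pose, the force and the opening at its end, in the units of the state.
- state(): the state, without advancing time (a new reading comes with each control period).
- get_image(name): name is "scene" or "side" or "wrist"; returns a dict with "frame" (384x512x3 uint8, blue, green, red), "range_z" (384x512 float32, m along the optical axis (not along the pixel's ray), 0 where there is no reading), "fx", "fy", "cx", "cy" (pixels), "view" (4x4, takes a point from world to camera coordinates); the wrist camera has in their place "mount" (4x4, takes a point from camera to tool coordinates, whose origin is the TCP and whose axes are the flange's). Camera axes: x right, y up, looking along -z (the intrinsics and any distortion apply to the point x, -y, -z); pixel columns grow to the right and rows downward; lengths in m; the calibration is good to about 2 mm. A picture is of the moment at which its call begins: read the wrist's pose just before it.
- hand_in(): hands the job in, once; it reports no verdict.
The state is a dict: "clock": time; "qpos": joint angles; "qvel": joint speeds; "effort": joint torques, N m; "position": TCP position; "ee_rot": TCP orientation; "ft_force": force on the tool from outside, world axes, zero at the start; "moment": the same for the moment, N m; "width": finger opening in m.
Only numpy, scipy, OpenCV 4.12 (cv2) and the standard library are available. Lean on these libraries where they do the work, as an engineer would, in place of code of your own. Each camera call takes 0.05 s, during which the arm holds its last target. There are 200 camera calls.

## Working session

There is one attempt and no reset: what is moved stays moved. The work goes in short steps, Python scripts to look and compute and a tool call to move; the robot and the scene stay as the last step left them, time stands still between calls to the robot, and variables do not carry over. Pictures are saved under pics/ and viewed, about 8 in all and at most 12, crops included, and the job is handed in when it is done.

Besides the shell and the picture viewer there is one more tool, called after "Request:" as name(argument=value, ...) on one line, values as JSON. apply_moves: Moves the arm, as the interface text tells. Its arguments: {"type":"object","properties":{"increments":{"type":"array","items":{"type":"array","items":{"type":"number"}}},"squeeze":{"type":"number"}},"required":["increments"]}

```bash
mkdir -p pics; python3 - <<'E'
from workcell import *
import cv2,numpy as np,pickle
d={n:get_image(n) for n in("scene","side")}
pickle.dump(d,open('d.pkl','wb'))
for n in d:
    cv2.imwrite(f'pics/{n}0.png',d[n]['frame']); print(n,{k:d[n][k] for k in d[n] if k not in('frame','range_z')})
print(state())
E
```

```text
scene {'fx': 358.82398969303154, 'fy': 358.82398969303154, 'cx': 257.73822932208617, 'cy': 188.88576011589967, 'view': array([[ 0.49514856,  0.86872805, -0.01180996, -0.24101257],
       [-0.68350052,  0.39789396,  0.61197012,  0.35437723],
       [ 0.53633473, -0.29494401,  0.7907927 , -1.08935783],
       [ 0.        ,  0.        ,  0.        ,  1.        ]])}
side {'fx': 407.3050112172104, 'fy': 407.3050112172104, 'cx': 250.24631194267533, 'cy': 182.4434928309584, 'view': array([[ 0.99007653, -0.14029481,  0.00811406, -0.58970053],
       [ 0.06001709,  0.47434411,  0.8782913 , -0.11401077],
       [-0.12706857, -0.86908862,  0.47805705, -0.86365971],
       [ 0.        ,  0.        ,  0.        ,  1.        ]])}
{'clock': 0.1, 'qpos': array([-1.25951629e+00,  4.94119274e-01,  1.34605249e+00, -1.51254363e-05,
        1.30249728e+00, -9.55267181e-02]), 'qvel': array([ 0.00195347, -0.00131519, -0.00138696,  0.00109015, -0.00198623,
       -0.00011331]), 'effort': array([ 3.30243995e-03, -8.80236483e+01, -3.82540691e+01,  7.09048449e-02,
        4.83232189e-02, -9.32320086e-05]), 'position': array([ 0.24717106, -0.57365671,  0.18880466]), 'ee_rot': array([-5.34283040e-04,  9.79384209e-01,  2.02005649e-01, -6.51949947e-05]), 'ft_force': array([-1.06026832,  0.02967744,  0.48474917]), 'moment': array([ 0.00398592,  0.0105834 , -0.00815656]), 'width': 0.0911503184393949}
```

View pics/scene0.png

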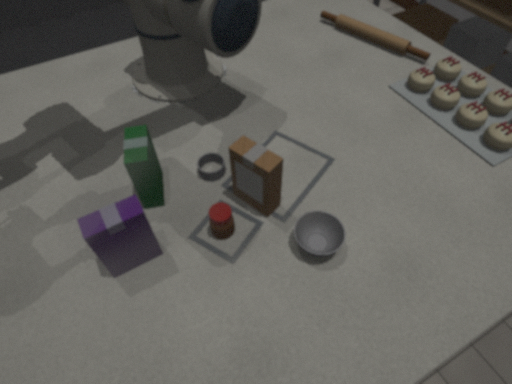

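View pics/side0.png

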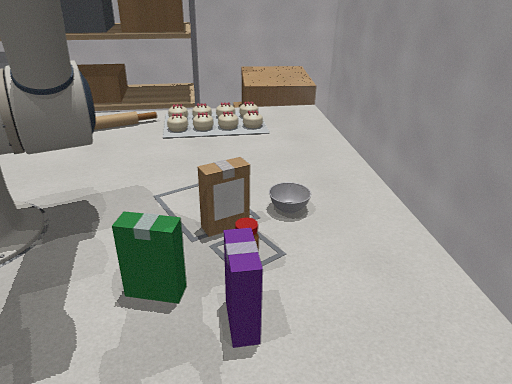

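Scene view: the brown carton is at about (256,177), with the big outline behind it (about 290,170) and the small one with the jar at (222,222). The cutter is at (211,166) and the bowl at (320,235). Next I'll measure these.

```bash
cat > h.py <<'E'
import numpy as np,cv2
def pts(im):
    h,w=im['range_z'].shape; v,u=np.mgrid[:h,:w]; z=im['range_z']
    c=np.stack([(u-im['cx'])/im['fx']*z,-(v-im['cy'])/im['fy']*z,-z],-1)
    T=np.linalg.inv(im['view']); p=c@T[:3,:3].T+T[:3,3]; p[z==0]=np.nan
    return p
def rays(im,uv,h=0.):
    uv=np.atleast_2d(uv).astype(float)
    T=np.linalg.inv(im['view']); d=np.c_[(uv[:,0]-im['cx'])/im['fx'],-(uv[:,1]-im['cy'])/im['fy'],-np.ones(len(uv))]@T[:3,:3].T
    o=T[:3,3]; return (o+d*((h-o[2])/d[:,2])[:,None])
def rect(p):
    (c,s,a)=cv2.minAreaRect(p.astype(np.float32)*1000); return np.round(c,1),np.round(s,1),round(a,1)
E
python3 - <<'E'
import pickle,numpy as np,cv2
from h import *
d=pickle.load(open('d.pkl','rb'))
for n in d:
    im=d[n];p=pts(im);f=im['frame'];hsv=cv2.cvtColor(f,cv2.COLOR_BGR2HSV);H,S,V=cv2.split(hsv);z=p[...,2]
    near=(p[...,0]>.3)&(p[...,0]<.85)&(np.abs(p[...,1])<.4)
    print(n,'table z',np.nanmedian(z[near&(S<40)&(V>150)]))
    b=near&(H>5)&(H<20)&(S>70)&(z>.03)
    print('brown',b.sum(),'top z',np.nanpercentile(z[b],[50,95,99]))
    top=near&(z>.143)&(z<.16)&~((H>35)&(H<170)&(S>80))
    nl,l,st,ce=cv2.connectedComponentsWithStats(top.astype(np.uint8))
    for i in range(1,nl):
        if st[i,4]>30: print(' top',ce[i].round(),st[i,4],rect(p[l==i][:,:2]),np.median(z[l==i]),rect(rays(im,np.argwhere(l==i)[:,::-1],.15)[:,:2]))
    red=near&((H<8)|(H>172))&(S>120)&(z>.06)
    print(' jar cap',rect(p[red][:,:2]),np.nanmedian(z[red]))
    steel=near&(z>.012)&(z<.06)&(S<60)
    nl,l,st,ce=cv2.connectedComponentsWithStats(steel.astype(np.uint8))
    for i in range(1,nl):
        if st[i,4]>60: print(' steel',ce[i].round(),st[i,4],rect(p[l==i][:,:2]),z[l==i].max())
    g=cv2.blur(V,(41,41)).astype(int)
    tape=near&(np.abs(z)<.008)&(V<0.85*g)&(S<60)
    nl,l,st,ce=cv2.connectedComponentsWithStats(tape.astype(np.uint8),connectivity=8)
    o=f.copy();o[tape]=(0,0,255);o[top]=(0,255,0);o[steel]=(255,0,0)
    for i in range(1,nl):
        if st[i,4]>60: print(' tape',st[i],rect(rays(im,np.argwhere(l==i)[:,::-1])[:,:2]))
    cv2.imwrite(f'pics/{n}1.png',cv2.resize(o[80:290,150:380],None,fx=3,fy=2.8,interpolation=0)) if n=='scene' else 0
E
```

```text
scene table z nan
brown 1506 top z [0.13466003 0.14982407 0.15045258]
 top [135. 146.] 392 (array([ 392.9, -219.1]), array([ 45.5, 102. ]), 71.8) 0.1490696343033005 (array([ 397.5, -220. ]), array([ 45.9, 105.9]), 71.0)
 top [256. 154.] 1003 (array([532.4, -30.5]), array([101.,  47.]), 21.8) 0.14885620691107637 (array([535.2, -32. ]), array([102.1,  49.7]), 22.1)
 top [102. 218.] 780 (array([ 536. , -307.2]), array([46.9, 99.4]), 0.7) 0.14936134011738691 (array([ 538.1, -307. ]), array([49.8, 99.1]), 0.9)
 jar cap (array([ 568.7, -130.2]), array([40.2, 41.2]), 57.7) 0.0688604947825433
 steel [211. 164.] 354 (array([409.1, -80.1]), array([62.1, 63.9]), 64.0) 0.03276199101377675
 steel [249. 192.] 222 (array([539.6, -51.3]), array([77.5,  2.8]), 20.8) 0.059889745926388405
 steel [320. 229.] 1195 (array([688.7,  21.4]), array([97.5, 98.1]), 19.0) 0.046820670169190115
 steel [133. 257.] 784 (array([ 557.4, -307.2]), array([  5.6, 100. ]), 1.6) 0.05995952661985182
 tape [263 130  71  79 569] (array([481.6,  74.7]), array([175.1, 181.9]), 23.9)
 tape [200 159  23  10  66] (array([383.9, -7
[... 1151 characters left out ...]
y([691.7,  23.9]), array([99.9, 98.1]), 43.1) 0.04653131098756147
 steel [228. 212.] 279 (array([542.2, -48.8]), array([69.8,  5.3]), 21.2) 0.05997884623472671
 tape [153 183  46  34 219] (array([447.8,  97.5]), array([126.6, 116. ]), 24.9)
 tape [266 203  43  19 407] (array([682.4,   5.5]), array([73.2, 98.9]), 73.0)
 tape [194 227  30  16 189] (array([493.3, -63.5]), array([47.6, 62. ]), 58.1)
 tape [257 232  30  34 257] (array([ 623.4, -119.6]), array([109.7,  52.4]), 85.6)
 tape [209 244  16  18  74] (array([ 514. , -121.5]), array([11.9, 59.3]), 27.2)
 tape [114 291  64  23 403] (array([ 377. , -246.5]), array([ 36., 106.]), 66.3)
 tape [220 333  36  28 163] (array([ 514.7, -360.7]), array([39.2, 64.9]), 52.0)
  return np.nanmean(a, axis, out=out, keepdims=keepdims)
```

View pics/scene1.png

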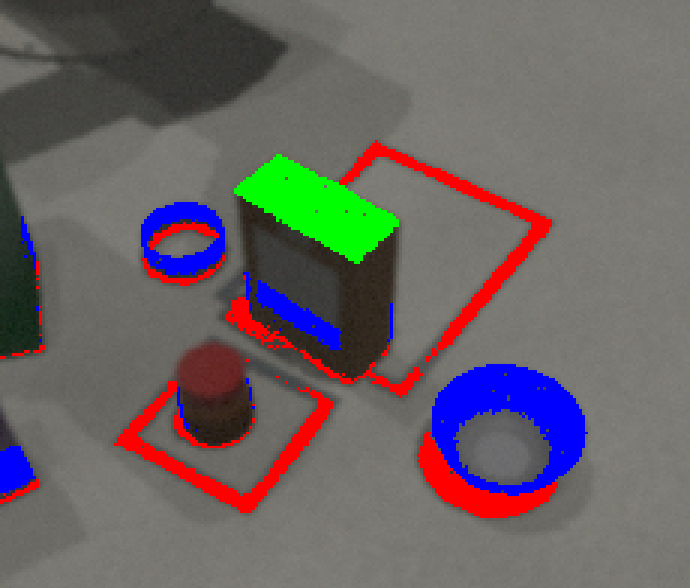

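Overlay: the carton top is green, and the big outline's outer corners sit at roughly (275,131), (334,159), (284,220) and (223,186). I'll fit the outline edges and work out where the carton lands.

```bash
python3 - <<'E'
import pickle,numpy as np
from h import *
d=pickle.load(open('d.pkl','rb'))
im=d['scene'];f=im['frame'];p=pts(im)
c=rays(im,[(275.3,130.8),(334,158.6),(284.2,220.5),(223.3,186)])[:,:2]*1000
print(c.round(), 'sides',[np.linalg.norm(c[i]-c[(i+1)%4]).round() for i in range(4)])
# edge fits from tape component
V=cv2.cvtColor(f,cv2.COLOR_BGR2HSV)[...,2]; g=cv2.blur(V,(41,41)); z=p[...,2]
m=((np.abs(z)<.008)&(V<.85*g)).astype(np.uint8); uv=np.argwhere(m)[:,::-1]; w=rays(im,uv)[:,:2]*1000
for i in range(4):
    a,b=c[i],c[(i+1)%4]; L=np.linalg.norm(b-a); t=(b-a)/L; n=np.array([t[1],-t[0]])
    if n@(c.mean(0)-a)<0:n=-n
    s=(w-a)@t;q=(w-a)@n; k=(s>15)&(s<L-15)&(q>-6)&(q<18)
    if k.sum()>20:
        vx,vy,x0,y0=cv2.fitLine(w[k].astype(np.float32),cv2.DIST_L2,0,.01,.01).ravel()
        print('edge',i,k.sum(),'ang',np.degrees(np.arctan2(vy,vx)).round(1),'pt',x0.round(1),y0.round(1),'q',np.percentile(q[k],[5,50,95]).round(1))
C=np.array([534,-30.]);th=np.radians(21.3)
print('carton x,y axes',np.cos(th),np.sin(th))
E
```

```text
[[369. 120.]
 [523. 191.]
 [612.  -7.]
 [464. -77.]] sides [np.float64(170.0), np.float64(217.0), np.float64(164.0), np.float64(219.0)]
edge 0 200 ang 24.5 pt 450.2 152.4 q [-1.1  4.6 10.2]
edge 1 271 ang -65.4 pt 560.0 99.7 q [-1.2  3.7  8.8]
edge 2 97 ang 27.5 pt 534.0 -44.3 q [-5.7 -1.5  9.2]
edge 3 52 ang -64.6 pt 390.2 82.7 q [-1.   3.2  8.1]
carton x,y axes 0.9316912275855489 0.36325123047297836
```

The geometry checks out. The outline centre is about (491,55) mm at 24.6°, and the carton is at (534,-30) at 21.3°. Their centres are 95 mm apart. Tipped straight along its own y, it should land with about 12 mm or more to spare. I'll move behind it above everything, fingers shut.

Request:
apply_moves(increments=[[-1,0,0,-0.6,0],[-1,0.8,-0.5,-0.7,0.3],[-1,1.7,-1.1,-0.7,0.3],[-1,2.6,-1.7,-0.7,0.3],[-1,3.5,-2.3,-0.7,0.3],[-1,4.4,-2.9,-0.7,0.3],[-1,5.3,-3.5,-0.7,0.3],[-1,6.0,-4.0,-0.7,0.3]])

```text
clock: 0.9
position: [0.4052, -0.33, 0.2172]
ee_rot: [-0.0, 0.982, 0.187, -0.0]
ft_force: [-0.0, 0.4, 0.4]
width: 0.03
```

Request:
apply_moves(increments=[[-1,0.9,-0.6,0,0],[-1,1.8,-1.2,0,0],[-1,2.7,-1.8,0,0],[-1,3.6,-2.4,0,0],[-1,4.5,-3.0,0,0],[-1,5.4,-3.5,0,0],[-1,5.8,-3.7,0,0],[-1,5.8,-3.7,0,0]])

```text
clock: 1.7
position: [0.567, -0.1077, 0.2169]
ee_rot: [-0.0, 0.982, 0.188, -0.0]
ft_force: [-0.4, -0.6, 0.2]
width: 0.0003
```

```bash
python3 - <<'E'
from workcell import *
import numpy as np
from h import *
from scipy.spatial.transform import Rotation as R
s=state();print(s['clock'],s['position'],s['width'],s['ft_force'])
M=R.from_quat(s['ee_rot'],scalar_first=True).as_matrix();print(M.round(3))
th=np.radians(21.3);yh=np.array([-np.sin(th),np.cos(th),0]);C=np.array([.534,-.030,0])
t=C-.06*yh+[0,0,.13]
print('shift to standoff, units',(M.T@(t-s['position'])/.04).round(2))
E
```

```text
1.7 [ 0.56695911 -0.10765358  0.21688105] 0.00025523760988868416 [-0.44741859 -0.64528901  0.20045187]
[[ 0.929  0.369 -0.   ]
 [ 0.369 -0.929  0.   ]
 [-0.    -0.    -1.   ]]
shift to standoff, units [-0.06 -0.61  2.17]
```

Request:
apply_moves(increments=[[-1,0,0,0.7,0],[-1,0,0,1.4,0],[-1,0,-0.2,2.0,0],[-1,0,-0.5,2.2,0],[-1,0,-0.6,2.2,0],[-1,0,-0.6,2.2,0]])

```text
clock: 2.3
position: [0.5573, -0.0869, 0.1303]
ee_rot: [0.0, 0.982, 0.187, 0.0]
ft_force: [0.1, -0.0, -0.0]
width: 0.0004
```

```bash
python3 - <<'E'
from workcell import *
import cv2,numpy as np
a=get_image('scene')['frame'][70:290,150:370];b=get_image('side')['frame'][100:300,130:350]
cv2.imwrite('pics/c.png',np.hstack([cv2.resize(a,(400,400)),cv2.resize(b,(400,364))[:, :] if 0 else cv2.resize(b,(400,400))]))
s=state();print(s['position'],s['ft_force'])
E
```

```text
[ 0.55800783 -0.08746546  0.13065618] [0.17493061 0.06832088 0.70930093]
```

View pics/c.png

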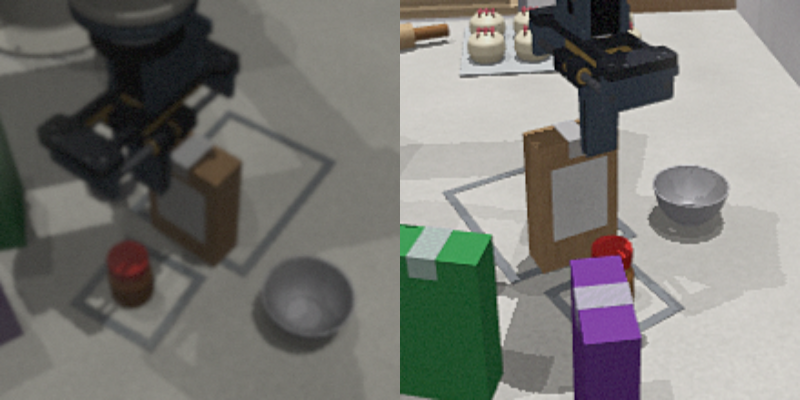

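The finger is above and behind the carton's -y face, clear of the jar by height. The side view hints it's a few mm off centre, so I'll trim -0.1 in tool x and push gently.

Request:
apply_moves(increments=[[-1,-0.1,-0.2,0,0],[-1,-0.1,-0.35,0,0],[-1,-0.1,-0.5,0,0],[-1,-0.1,-0.6,0,0],[-1,-0.1,-0.7,0,0],[-1,-0.1,-0.8,0,0],[-1,-0.1,-0.9,0,0],[-1,-0.1,-1.0,0,0]])

```text
clock: 3.2
position: [0.5387, -0.051, 0.1293]
ee_rot: [-0.0, 0.982, 0.187, -0.0]
ft_force: [0.1, 0.1, -0.2]
width: 0.0003
```

```bash
python3 - <<'E'
from workcell import *
import cv2,numpy as np
a=get_image('scene')['frame'][70:290,150:370];b=get_image('side')['frame'][100:300,130:350]
cv2.imwrite('pics/e.png',np.hstack([cv2.resize(a,(400,400)),cv2.resize(b,(400,400))]))
s=state();print(s['position'],s['ft_force'])
E
```

```text
[ 0.5385633  -0.05080206  0.12930227] [-0.18247154 -0.19414311  0.82487976]
```

View pics/e.png

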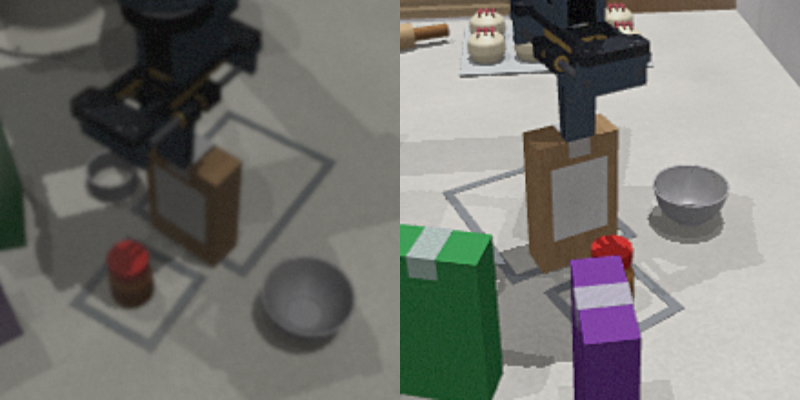

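The finger is centred and just at or in contact with the carton, with little lean yet. Continuing the push.

Request:
apply_moves(increments=[[-1,0,-0.12,0,0],[-1,0,-0.24,0,0],[-1,0,-0.36,0,0],[-1,0,-0.48,0,0],[-1,0,-0.6,0,0],[-1,0,-0.7,0,0],[-1,0,-0.8,0,0],[-1,0,-0.8,0,0]])

```text
clock: 4.1
position: [0.5269, -0.021, 0.1293]
ee_rot: [-0.0, 0.982, 0.187, -0.0]
ft_force: [0.3, 0.2, 0.6]
width: 0.0005
```

```bash
python3 - <<'E'
from workcell import *
import cv2,numpy as np
a=get_image('scene')['frame'][70:290,150:370];b=get_image('side')['frame'][100:300,130:350]
cv2.imwrite('pics/g.png',np.hstack([cv2.resize(a,(400,400)),cv2.resize(b,(400,400))]))
s=state();print(s['position'],s['ft_force'])
E
```

```text
[ 0.5271251  -0.02147737  0.12935015] [-0.28678934 -0.5582974   0.52356559]
```

View pics/g.png

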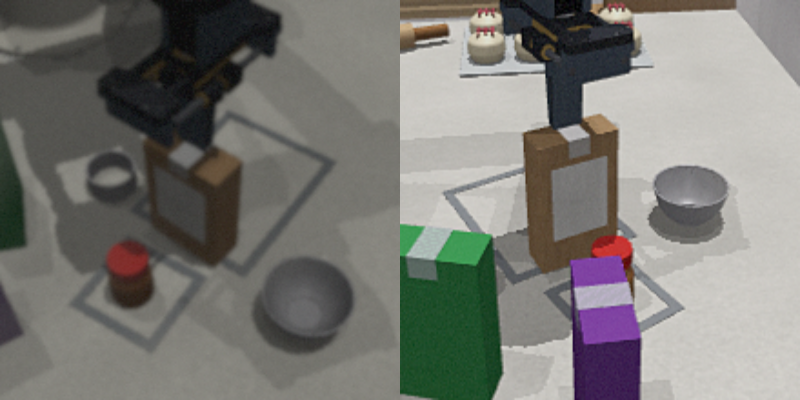

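The carton hasn't leaned although the reported TCP is over its middle, so the finger and the readings disagree. I'll measure the finger and carton from depth.

```bash
python3 - <<'E'
from workcell import *
import cv2,numpy as np
from h import *
s=state();print(s['clock'],s['position'],s['ft_force'],s['qpos'])
for n in('scene','side'):
    im=get_image(n);p=pts(im);f=im['frame'].astype(int);z=p[...,2]
    H,S,V=cv2.split(cv2.cvtColor(im['frame'],cv2.COLOR_BGR2HSV))
    near=(abs(p[...,0]-.53)<.12)&(abs(p[...,1]+.03)<.12)&(z>.1)
    br=near&(H>5)&(H<20)&(S>60)&(z>.143)&(z<.157)
    print(n,'top brown',rect(p[br][:,:2]),np.median(z[br]))
    k=near&(V<90)&(H>90)&(H<130)&(z<.22)
    q=p[k];print('finger n',len(q),'z pct',np.percentile(z[k],[0,2,10,50]).round(3) if len(q) else '')
    lo=q[q[:,2]<np.percentile(q[:,2],2)+.02];print('low',rect(lo[:,:2]),lo.min(0).round(3),lo.max(0).round(3))
    x=im['view'][:3,:3]@s['position']+im['view'][:3,3];print('TCP px',im['cx']-im['fx']*x[0]/x[2],im['cy']+im['fy']*x[1]/x[2],'depth',-x[2])
    vv,uu=np.nonzero(k);i=vv.argmax();print('lowest finger px',uu[i],vv[i],p[vv[i],uu[i]])
E
```

```text
4.2 [ 0.5271251  -0.02147737  0.12935015] [-0.28678934 -0.5582974   0.52356559] [-1.53908959e-01  4.29296645e-01  1.65901889e+00 -4.31241708e-05
  1.05315662e+00  1.04135703e+00]
scene top brown (array([533.9, -31.1]), array([97.9, 43. ]), 21.1) 0.1486379216669766
finger n 239 z pct [0.109 0.159 0.165 0.184]
low (array([526.2, -28.4]), array([46.9, 39.1]), 41.6) [ 0.496 -0.059  0.109] [ 0.547 -0.008  0.179]
TCP px 257.63904185194014 155.62619943452108 depth 0.6980185604307128
lowest finger px 240 168 [ 0.52164259 -0.05859834  0.10881227]
side top brown (array([535.4, -30.1]), array([100.2,  46.7]), 19.4) 0.1491710808092923
finger n 439 z pct [0.154 0.156 0.161 0.183]
low (array([528.2, -30.4]), array([17.6, 36.5]), 84.7) [ 0.511 -0.038  0.154] [ 0.547 -0.02   0.176]
TCP px 219.70645988237646 172.3606469199007 depth 0.8501382560300925
lowest finger px 215 164 [ 0.51738671 -0.03350959  0.15514402]
```

The finger's visible lower end is at z≈0.155, about 26 mm above the reported TCP, so it passed just over the carton's top. The carton is undisturbed at (534,-31). I'll back out, go down 28 mm and look again before pushing.

Request:
apply_moves(increments=[[-1,0,0.4,0,0],[-1,0,0.9,0,0],[-1,0,1.4,0,0],[-1,0,1.75,0,0],[-1,0,1.8,0.2,0],[-1,0,1.8,0.5,0],[-1,0,1.8,0.7,0],[-1,0,1.8,0.7,0]])

```text
clock: 5.1
position: [0.5521, -0.0876, 0.0996]
ee_rot: [-0.001, 0.982, 0.187, -0.001]
ft_force: [0.3, 0.6, -0.1]
width: 0.0006
```

```bash
cat > look.py <<'E'
from workcell import *
import cv2,numpy as np,sys
from h import *
s=state();print(s['clock'],s['position'],s['ft_force'])
o=[]
for n in('scene','side'):
    im=get_image(n);p=pts(im);z=p[...,2]
    H,S,V=cv2.split(cv2.cvtColor(im['frame'],cv2.COLOR_BGR2HSV))
    near=(abs(p[...,0]-.53)<.12)&(abs(p[...,1]+.05)<.14)
    br=near&(H>5)&(H<20)&(S>60)&(z>.143)&(z<.157)
    if br.sum()>20:print(n,'top brown',rect(p[br][:,:2]))
    k=near&(V<90)&(H>90)&(H<130)&(z>.07)&(z<.2)
    k=cv2.morphologyEx(k.astype(np.uint8),cv2.MORPH_OPEN,np.ones((3,3)))>0
    if k.any():
        q=p[k];print('finger zmin',np.percentile(q[:,2],[0,2,5]).round(3));lo=q[q[:,2]<q[:,2].min()+.03];print('low',rect(lo[:,:2]))
    a=im['frame'][70:290,150:370] if n=='scene' else im['frame'][100:300,130:350]
    o.append(cv2.resize(a,(400,400)))
cv2.imwrite(sys.argv[1],np.hstack(o))
E
python3 look.py pics/i.png
```

```text
5.1 [ 0.55213873 -0.08755887  0.09962831] [ 0.2568756   0.58677482 -0.14571494]
scene top brown (array([564. , -19.5]), array([34.7, 42.5]), 21.1)
finger zmin [0.148 0.149 0.152]
low (array([561.1, -98.7]), array([28.3,  3.1]), 21.7)
side top brown (array([524. , -63.2]), array([ 46.2, 106.6]), 38.7)
finger zmin [0.124 0.126 0.129]
low (array([554.2, -96.1]), array([19.4, 36.8]), 83.6)
```

View pics/i.png

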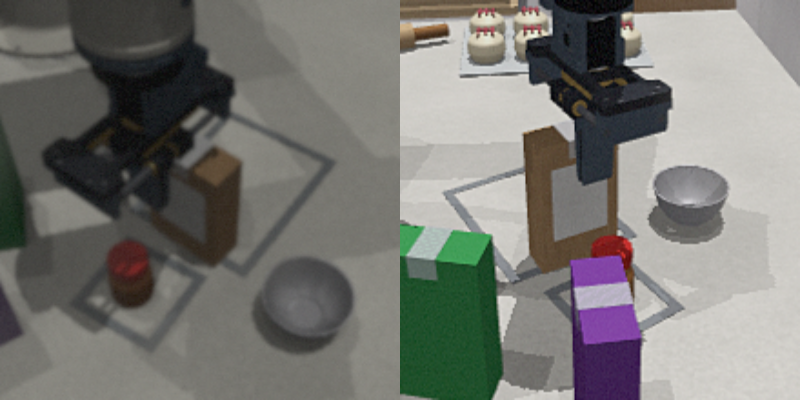

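The tip is now at z≈0.125, behind the face and centred within about 5 mm. Pushing.

Request:
apply_moves(increments=[[-1,0,-0.2,0,0],[-1,0,-0.4,0,0],[-1,0,-0.55,0,0],[-1,0,-0.7,0,0],[-1,0,-0.8,0,0],[-1,0,-0.9,0,0],[-1,0,-1.0,0,0],[-1,0,-1.1,0,0]])

```text
clock: 6.0
position: [0.5373, -0.0473, 0.1013]
ee_rot: [0.0, 0.982, 0.186, 0.0]
ft_force: [-0.2, -0.3, 1.4]
width: 0.0005
```

```bash
python3 look.py pics/k.png
```

```text
6.0 [ 0.53727724 -0.04734236  0.10132669] [-0.19126038 -0.29602903  1.38322216]
scene top brown (array([559.4,  -7.2]), array([35.3, 43.4]), 20.5)
finger zmin [0.148 0.15  0.151]
low (array([555.5, -54.1]), array([9.1, 5.3]), 57.8)
side top brown (array([528.5, -16.5]), array([97.3, 45.3]), 20.5)
finger zmin [0.125 0.127 0.13 ]
low (array([539., -55.]), array([19.4, 38.1]), 86.2)
```

View pics/k.png

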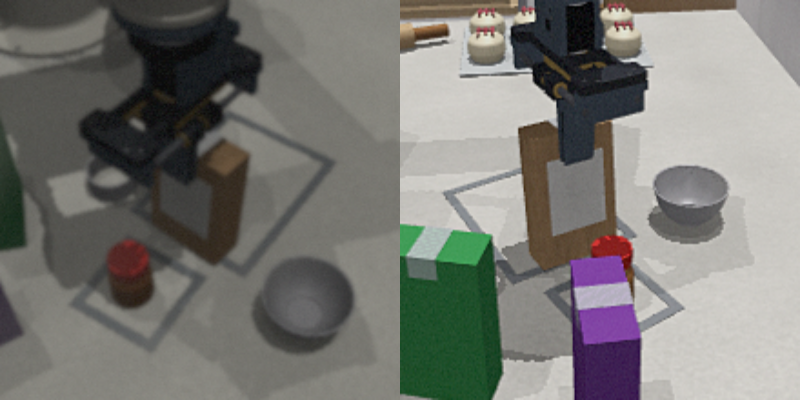

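The carton is leaning straight (top moved about 14 mm, angle unchanged, foot in place). Continue past the balance point, then stop.

Request:
apply_moves(increments=[[-1,0,-0.15,0,0],[-1,0,-0.3,0,0],[-1,0,-0.45,0,0],[-1,0,-0.6,0,0],[-1,0,-0.75,0,0],[-1,0,-0.9,0,0],[-1,0,-0.9,0,0],[-1,0,-0.9,0,0]])

```text
clock: 6.9
position: [0.5242, -0.0139, 0.1014]
ee_rot: [0.0, 0.982, 0.187, 0.0]
ft_force: [0.3, -1.4, 0.1]
width: 0.0005
```

```bash
python3 look.py pics/m.png
```

```text
6.9 [ 0.52419889 -0.01394578  0.1013585 ] [ 0.29860543 -1.38852922  0.10947356]
finger zmin [0.13  0.131 0.132]
low (array([530.4, -23.9]), array([29.6,  4.1]), 23.0)
finger zmin [0.127 0.129 0.131]
low (array([525.4, -22.7]), array([20., 38.]), 81.9)
```

View pics/m.png

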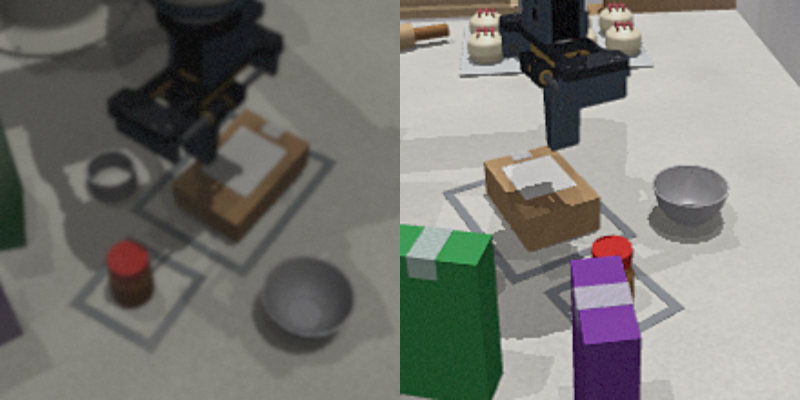

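It has fallen flat inside the outline, and the jar, cutter and bowl look unmoved. I'll raise the arm clear and check the margins.

Request:
apply_moves(increments=[[-1,0,0.3,-0.7,0],[-1,0,0.8,-1.5,0],[-1,0,1.5,-2.3,0],[-1,-0.6,2.2,-3,0],[-1,-1.2,3,-3,0],[-1,-2,3.8,-3,0],[-1,-2.6,4.5,-3,0],[-1,-2.6,4.5,-3,0]])

```text
clock: 7.8
position: [0.492, -0.2236, 0.2214]
ee_rot: [0.001, 0.983, 0.185, -0.0]
ft_force: [-0.9, 0.3, -0.2]
width: 0.0006
```

```bash
python3 - <<'E'
from workcell import *
from h import *
print(state()['clock'],state()['position'])
th=np.radians(24.6);R=np.array([[np.cos(th),np.sin(th)],[-np.sin(th),np.cos(th)]])
for n in('scene','side'):
    im=get_image(n);p=pts(im);z=p[...,2];H,S,V=cv2.split(cv2.cvtColor(im['frame'],cv2.COLOR_BGR2HSV))
    k=(abs(p[...,0]-.49)<.13)&(abs(p[...,1]-.055)<.13)&(z>.038)&(z<.05)
    k=cv2.morphologyEx(k.astype(np.uint8),cv2.MORPH_OPEN,np.ones((3,3)))>0
    r=cv2.minAreaRect((p[k][:,:2]*1000).astype(np.float32));print(n,r,np.median(z[k]),z[k].std())
    print(' corners in outline frame (limits 75,100):',((cv2.boxPoints(r)-[491.4,54.7])@R.T).round(1).tolist())
    red=((H<8)|(H>172))&(S>120)&(z>.06)&(abs(p[...,0]-.57)<.06)&(abs(p[...,1]+.13)<.06)
    print(' jar',rect(p[red][:,:2]))
    st=(z>.012)&(z<.06)&(S<60)
    for c,nm in (((.41,-.08),'cutter'),((.69,.022),'bowl')):
        m=st&(np.hypot(p[...,0]-c[0],p[...,1]-c[1])<.065); print(' ',nm,rect(p[m][:,:2]) if m.sum()>20 else None)
    if n=='scene':cv2.imwrite('pics/z.png',cv2.resize(im['frame'][90:260,170:370],(800,600)))
E
```

```text
7.8 [ 0.49204649 -0.2236034   0.22135596]
scene ((496.9980773925781, 61.98883056640625), (101.35594940185547, 152.7551727294922), 20.921611785888672) 0.04297052145770203 0.0011826772096626822
 corners in outline frame (limits 75,100): [[-37.5, 83.8], [-47.3, -68.7], [53.8, -75.2], [63.6, 77.3]]
 jar (array([ 568.9, -130.1]), array([41. , 39.7]), 87.8)
  cutter (array([408.5, -80.4]), array([63.2, 64.3]), 36.8)
  bowl (array([688.5,  21.8]), array([98.1, 98.7]), 20.1)
side ((500.05419921875, 63.59213638305664), (101.02841186523438, 154.11248779296875), 19.924304962158203) 0.04349163804739198 0.0012928942739568912
 corners in outline frame (limits 75,100): [[-32.5, 85.4], [-45.1, -68.2], [55.6, -76.4], [68.2, 77.2]]
 jar (array([ 569.9, -125.8]), array([38.2, 43. ]), 73.3)
  cutter None
  bowl (array([691.6,  23.8]), array([99. , 97.1]), 55.2)
```

View pics/z.png

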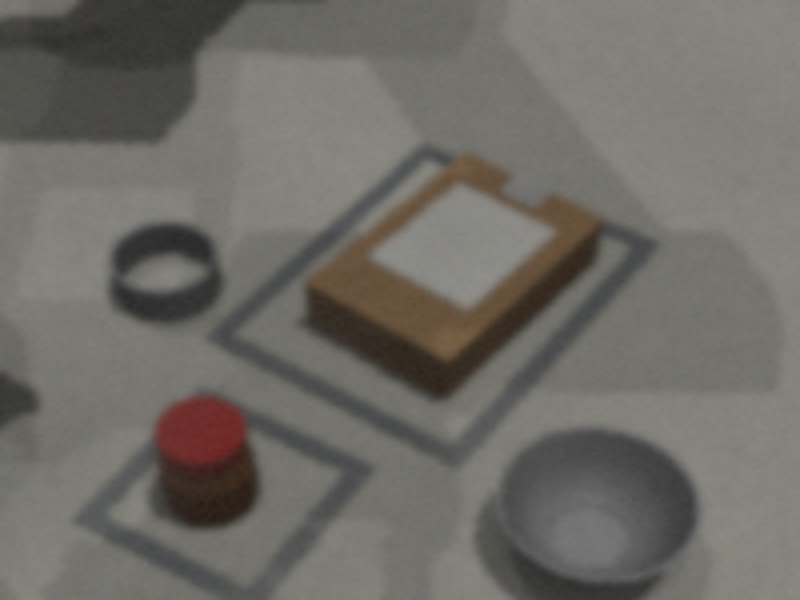

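The carton lies flat and inside the outline, with white worktop visible along the edges that can be seen. The other objects measure the same as before. Handing in.

```bash
python3 -c "
from workcell import *
print(state()['qvel'].round(3),hand_in())"
```

```text
the job is handed in; nothing more can be done
[ 0.038 -0.002  0.004  0.004  0.001  0.008] None
```

I pushed the carton over with the shut fingertips near its top. It now lies flat on its broad side inside the larger outline, and I handed the job in at about 8 s.

- **Carton:** its upper face is level at about 43–44 mm. Each corner is inside the opening, with about 11 mm to spare at the tightest corner by the scene camera and 7 mm by the side camera. The two views differ by about 3 mm, within calibration error.
- **Other things:** the jar and bowl are within 1 mm of where they started in both views. The cutter is too, but only the scene camera could check it. The gripper was clear of everything at hand-in.
- **What went wrong:** my first push passed just over the carton's top without moving it. The visible end of the shut fingers is about 25 mm higher than the reported tool point. I measured this, lowered the arm 28 mm and pushed again.

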